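# Stand the oil bottle between the candlestick and the flower pot

## Robot

A 6-joint arm with a two-finger parallel gripper is mounted at the origin on the work surface. World frame = base frame: x ahead of the robot, y to its left, z up, the work surface at z = 0. Lengths are in mm, angles in rad, forces in N, time in s.
With the tool pointing down it reaches from about 350 to 975 mm from the base axis. Payload 7.1 kg.
Tool frame: the origin (TCP) lies midway between the tips of the shut fingers; the grasp point (between the pads) lies 19 mm behind it; z points along the fingers, y is the line along which they close (so a half turn about z gives the same grasp; the last joint's range is limited). The gripper opens to 88 mm and grips with 3 to 60 N. Pads are 20 mm wide; open, the fingers measure 115 mm over their backs; the gripper's body (75 mm by 178 mm) begins 61 mm behind the grasp point.
Start: joints at [1.237, 0.423, 1.63, -0, 1.089, -0.019], TCP at [193.484, 594.28, 222.675] pointing down, gripper open.
Joint ranges: [-3, 3], [-0.9, 2.11], [0.09, 2.58], [-1.31, 4.45], [0.11, 2.69], [-2.54, 2.54]. Speed limits (rad/s): [2.39, 2.39, 3.01, 3.14, 3.14, 3.14].

## Interface

Orientations are given as a rotation vector (axis times angle).
In Python, from workcell import ctrl gives the robot as it stands. The module is installed in compiled form; this text tells all that it offers.
- The arm moves only by the tool apply_moves, never from a script. Its argument "targets" is a list of rows, each a list of 3 entries, a list of its own where there are three numbers: the opening, from -1 (shut) to 1 (fully open), then the shift along the tool's x, y, z normalised to -1 to 1, where 1 is 5 cm, then the turn, a rotation vector about the tool's x, y, z normalised to -1 to 1, where 1 is 90 degrees. In form: [[jaw, [x, y, z], [wx, wy, wz]], ...]. A call has 1 to 8 rows; each row shifts and turns the commanded pose from where the row before left it, along the tool's axes as they then stand; what a row does not reach is not made up. A row lasts 1/8 s, in which the tool goes at most 62.5 mm and 10.7 degrees, less where a joint would pass 70% of its speed; a pose out of reach is approached as far as the arm can. A call with a number of a shift or a turn outside -1 to 1 is refused whole. A call with a gripper value outside its range is refused whole. The fingers move at their own pace and stop on an object; the grip force is fixed at half the most. Time passes only in rows, so rows that do not move let the fingers close. It gives the time, the measured TCP pose, the force, the opening and the grip force at its end, in the units of the state.
- ctrl.get_obs(): the state, without advancing time (a new reading comes with each control period).
- ctrl.get_image(name): name is "scene" or "top" or "wrist"; returns a dict with "pixels" (480x640x3 uint8, blue, green, red), "camera_matrix" (3x3 intrinsics, pixels), "k1" (the pictures are not rectified: a ray, as slopes to the right and down, at radius r is drawn at 1 + k1 r^2 times it, then the intrinsics apply), "view" (4x4, takes a point from world to camera coordinates); the wrist camera has in their place "hand_eye" (4x4, takes a point from camera to tool coordinates, whose origin is the TCP and whose axes are the flange's). Camera axes: x right, y down, z forward; pixel columns grow to the right and rows downward; lengths in mm; the calibration is good to about 2 mm. A picture is of the moment at which its call begins: read the wrist's pose just before it. There is no depth.
- ctrl.close_job(): hands the job in; it is judged then, once.
Trained networks look in the newest picture that a camera, given by its name, has taken for a name from the list of things; names that differ only in an ending like _2 or _b are one class to them, and where a whole thing is asked for, a point or a joint stands for the part that bears it (a point fixed in the world has none). Each returns a list of dicts, best first, with "score" (0 to 1); they miss things now and then, are a little off and sometimes report something else, mostly with a low value. They report only what shows in the picture. A call takes as long as a camera call.
- ctrl.masks_of(label, camera): "region" (480x640 bool, what is visible of it) and "bbox" ([left, top, right, bottom] in pixels, round what is visible of it).
- ctrl.pinpoint(label, camera): "xy" ([column, row] in pixels: a listed point, or the origin of a listed thing).
The state is a dict: "t": time; "qpos": joint angles; "qvel": joint speeds; "joint_torque": joint torques, N m; "ee_pos": TCP position; "orientation": TCP orientation; "ft_force": force on the tool from outside, world axes, zero at the start; "moment": the same for the moment, N m; "width": finger opening in mm; "grasp_force": force on a finger pad.
Only numpy, scipy, OpenCV 4.12 (cv2) and the standard library are available. Lean on these libraries where they do the work, as an engineer would, in place of code of your own. Each camera call takes 0.05 s, during which the arm holds its last target. There are 200 camera calls.

## Task

Take the small olive oil bottle out of its slanting display cradle, turn it upright, and set it down gently on the pale marble riser between the brass candlestick and the terracotta flower pot, exactly midway between the two and in line with them. Nobody noted how high the riser is set, so feel for it: keep hold of the bottle until it stands, press with no more than 30 N, then let go; leave everything else where it is.

Things in the scene. Friction and masses are not known exactly. Their poses are not given: they have to be found in the camera images.
- bottle: green glass oil bottle, paper label, brass cap, 150 mm tall; body 54 mm in diameter up to 105 mm above the base, then a shoulder and a 26 mm neck (cap 30 mm); 280 to 460 g. Origin: centre of its base; z axis: from base to cap. It starts in the cradle, its axis 50 degrees off vertical, cap up and away from the robot.
- cradle: fixed light wooden cradle, foot 150 x 100 x 12 mm, with a slanting trough 44 mm wide under the lower 72 mm of the bottle (the bottle overhangs it, so its sides are free) and a stop plate below the bottle's base. Origin: centre of the foot on the table; x axis: direction in which the cap leans. The bottle's base centre lies at x -50, z 55 mm.
- shelf: fixed dark wooden board, 150 (x) x 580 mm (y), top 30 to 60 mm above the table. Origin: 60 mm below its top centre. The pot stands at x = y = 0, candlestick and jar at y = 230 and -230 mm or swapped. In each gap a marble riser, 130 x 113 mm (its middle at y = 108 or -108, not midway), stands 8 to 35 mm proud of the board: each at its own height, not reported, to be felt.
- candlestick: loose brass candlestick with white candle, foot 80 mm in diameter, stem 18 mm, 168 mm tall. Origin: centre of its underside.
- pot: loose terracotta flower pot with a yellow flower and green leaves, 92 mm in diameter at the rim, 75 mm tall (leaves to 120 mm). Origin: centre of its underside.
- jar: amber honey jar with brass lid on the shelf board, 72 mm in diameter, 85 mm tall; bystander. Origin: centre of its underside.
- bowl: white ceramic bowl on the table, 100 mm in diameter, 45 mm tall; bystander. Origin: centre of its underside.
- mill: dark wooden pepper mill on the table, 54 mm in diameter, 145 mm tall; bystander. Origin: centre of its underside.

How it is judged (in metres and radians):
On the way, in this order (a step that is already met when the one before it is completed fails the run):
1. the bottle is held by the fingers, clear of the cradle, its base over 90 mm above the table (contact force between the fingers and bottle above 1 N and contact force between bottle and cradle below 0.05 N and height (world z) of bottle above 0.09 m), for 0.2 s.
2. while the fingers still hold it, the bottle stands upright (within 8 degrees), its base touching the riser, between candlestick and pot (contact force between the fingers and bottle above 1 N and contact force between bottle and shelf above 0.5 N and angle between bottle's own z axis and vertical below 0.14 rad and horizontal distance between bottle and candlestick below 0.13 m and horizontal distance between bottle and pot below 0.13 m), for 0.2 s.
At the end, for the whole second after the job is handed in: Bottle upright (within 3 degrees), at rest, let go, base on the riser; its centre at most 123 mm from the axis of candlestick and of pot (230 mm apart: within 8 mm of midway) and at most 8 mm off the line joining them. Candlestick and pot moved by less than 8 mm (angle between bottle's own z axis and vertical below 0.06 rad and x of bottle in the frame of shelf between -0.008 and 0.008 m and z of bottle in the frame of shelf between 0.064 and 0.099 m and contact force between bottle and shelf above 1 N and horizontal distance between bottle and candlestick below 0.123 m and horizontal distance between bottle and pot below 0.123 m and linear speed of bottle below 0.01 m/s and contact force between the fingers and bottle below 0.05 N and distance of each of candlestick, pot from where it was at the start of the episode below 0.008 m); the robot touches nothing.
It fails at once if the bottle is pressed or dropped on the riser or board with more than 30 N (contact force between bottle and shelf above 30 N).
It fails at once if candlestick or pot is moved by more than 8 mm (distance of any of candlestick, pot from where it was at the start of the episode above 0.008 m).
It fails at once if the jar, bowl or mill is moved by more than 15 mm (distance of any of jar, bowl, mill from where it was at the start of the episode above 0.015 m).
It also fails if it takes over 42 s, if anything falls off the work surface, if the arm or the gripper's body presses on something with over 40 N, if the wrist force passes 120 N, or if a joint passes its speed limit or range.

## Working session

There is one attempt and no reset: what is moved stays moved. The work goes in short steps, Python scripts to look and compute and a tool call to move; the robot and the scene stay as the last step left them, time stands still between calls to the robot, and variables do not carry over. Pictures are saved under pics/ and viewed, at most 10 in all, crops included, and the job is handed in when it is done.

Besides the shell and the picture viewer there is one more tool, called after "Emit:" by a JSON object that holds its "api" and its "payload". apply_moves: Moves the arm, as the interface text tells. Scaled input: -1 to 1 covers 5 cm each way for a shift and 90 degrees each way for a turn. Its arguments: {"type":"object","properties":{"targets":{"type":"array"}},"required":["targets"]}

```bash
mkdir -p pics; cat > h.py <<'E'
import numpy as np, cv2
from scipy.spatial.transform import Rotation as R
from workcell import ctrl
def ray(im,px):
    K=np.array(im["camera_matrix"]);d=cv2.undistortPoints(np.array([[px]],float),K,np.array([im["k1"],0,0,0,0.]))[0,0]
    V=np.array(im["view"]);Rt=V[:3,:3];o=-Rt.T@V[:3,3];v=Rt.T@np.array([d[0],d[1],1.]);return o,v/np.linalg.norm(v)
def atz(im,px,z):
    o,v=ray(im,px);return o+v*(z-o[2])/v[2]
def proj(im,P):
    V=np.array(im["view"]);P=np.atleast_2d(P)@V[:3,:3].T+V[:3,3]
    s=P[:,:2]/P[:,2:];r=(s**2).sum(1,keepdims=True);s=s*(1+im["k1"]*r);K=np.array(im["camera_matrix"])
    return s@K[:2,:2].T+K[:2,2]
def tri(a,pa,b,pb):
    A=np.zeros((3,3));y=np.zeros(3)
    for i,p in((a,pa),(b,pb)):
        o,v=ray(i,p);M=np.eye(3)-np.outer(v,v);A+=M;y+=M@o
    return np.linalg.solve(A,y)
E
python3 - <<'E'
from h import *
np.set_printoptions(precision=1,suppress=True)
ims={}
for c in("scene","top"):
    im=ctrl.get_image(c);ims[c]=im;cv2.imwrite(f"pics/{c}0.png",im["pixels"])
    V=np.array(im["view"]);print(c,-V[:3,:3].T@V[:3,3],V[2,:3],im["k1"])
D={}
for n in "bottle cradle shelf candlestick pot jar bowl mill".split():
    for c in ims:
        p=ctrl.pinpoint(n,c);m=ctrl.masks_of(n,c)
        print(n,c,[(np.round(q["xy"]),round(q["score"],2)) for q in p[:2]],[(q["bbox"],round(q["score"],2)) for q in m[:2]])
        if p:D[n,c]=p[0]["xy"]
    if (n,"scene") in D and (n,"top") in D:print("   3D",tri(ims["scene"],D[n,"scene"],ims["top"],D[n,"top"]))
print(ctrl.get_obs())
E
```

```text
scene [1283.9 -133.  1119.6] [-0.5  0.1 -0.8] -0.029667175347724027
top [ 520.   -43.6 1403.7] [ 0.1  0.  -1. ] -0.12246392962167937
bottle scene [(array([230., 221.]), 0.77)] [([197.8, 214.1, 242.7, 238.0], 0.75)]
bottle top [(array([402., 283.]), 0.78)] [([394.2, 243.1, 439.3, 293.6], 0.73)]
   3D [ 477.  -262.6   68.2]
cradle scene [(array([229., 246.]), 0.62)] [([204.5, 223.1, 254.7, 270.0], 0.57)]
cradle top [(array([409., 266.]), 0.85)] [([224.1, 220.4, 260.3, 256.6], 0.73), ([382.2, 234.9, 437.5, 302.8], 0.57)]
   3D [ 523.3 -284.2    8.9]
shelf scene [(array([383., 244.]), 0.64)] [([282.8, 202.4, 486.2, 280.3], 0.88)]
shelf top [(array([248., 241.]), 0.67)] [([141.5, 212.6, 350.7, 267.3], 0.81), ([361.5, 155.9, 399.5, 189.6], 0.18)]
   3D [582.6 168.9 -14.3]
candlestick scene [] [([291.6, 209.2, 321.1, 256.0], 0.68)]
candlestick top [(array([330., 237.]), 0.56)] [([314.2, 221.7, 344.1, 258.2], 0.81)]
pot scene [(array([387., 234.]), 0.82)] [([370.4, 200.0, 404.1, 243.4], 0.64)]
pot top [(array([245., 238.]), 0.92)] [([223.2, 221.4, 258.2, 256.5], 0.87)]
   3D [589.1 170.6  47
[... 332 characters left out ...]

bowl top [(array([378., 173.]), 0.94)] [([362.3, 153.7, 398.5, 190.2], 0.6)]
   3D [ 716.3 -191.6  374.3]
mill scene [(array([148., 277.]), 0.86), (array([386., 235.]), 0.54)] [([127.6, 246.5, 160.1, 283.0], 0.93)]
mill top [(array([492., 248.]), 0.71)] [([481.0, 238.3, 515.8, 261.8], 0.86)]
   3D [ 579.7 -521.     0.1]
{'t': 1.7, 'qpos': array([ 1.2,  0.4,  1.6, -0. ,  1.1, -0. ]), 'qvel': array([ 0.,  0., -0.,  0., -0.,  0.]), 'joint_torque': array([  0. , -54.5, -27.4,   0.1,   0. ,  -0. ]), 'ee_pos': array([193.5, 594.3, 222.7]), 'orientation': array([0.5, 3.1, 0. ]), 'ft_force': array([ 0.4,  0.3, -0.4]), 'moment': array([ 0.,  0., -0.]), 'grasp_force': 0.0, 'width': 87.76576071549601}
```

```bash
python3 - <<'E'
import cv2,numpy as np
a=cv2.imread("pics/scene0.png")[170:350,110:510];b=cv2.imread("pics/top0.png")[130:320,120:520]
cv2.imwrite("pics/both.png",np.vstack([cv2.resize(a,(640,288),interpolation=2),cv2.resize(b,(640,304),interpolation=2)]))
E
```

```text
(no output)
```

View pics/both.png

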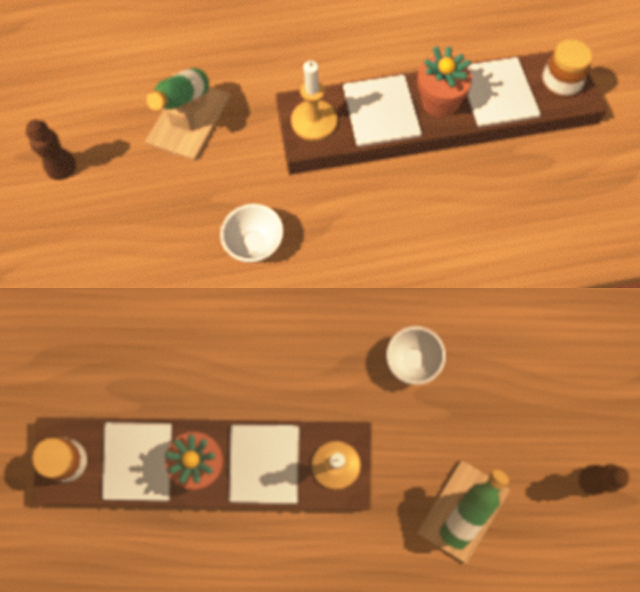

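The top picture shows the bottle at (402,283) leaning away and to the right. The candlestick is at (330,237), the pot at (245,238) and the jar at (163,236). The target is the right-hand riser. I'll measure more closely with the wrist camera.

```bash
cat >> h.py <<'E'
def pose():
    o=ctrl.get_obs();return np.array(o["ee_pos"]),R.from_rotvec(o["orientation"]).as_matrix(),o
def rel(p1,R1):
    "shift and turn, in tool axes at present, in move units"
    p,M,_=pose();return M.T@(p1-p)/50,R.from_matrix(M.T@R1).as_rotvec()/(np.pi/2)
def wimg(name=None):
    p,M,_=pose();im=dict(ctrl.get_image("wrist"));T=np.eye(4);T[:3,:3]=M;T[:3,3]=p
    im["view"]=np.linalg.inv(T@np.array(im["hand_eye"]))
    if name:cv2.imwrite(f"pics/{name}.png",im["pixels"])
    return im
def down(yaw,tilt=0):
    "tool z tilted forward by tilt from down, heading yaw; y horizontal"
    f=np.array([np.cos(yaw),np.sin(yaw),0]);z=np.sin(tilt)*f-np.cos(tilt)*np.array([0,0,1.])
    y=np.cross([0,0,1.],f);return lambda s:np.column_stack([np.cross(s*y,z),s*y,z])
E
python3 - <<'E'
from h import *
np.set_printoptions(precision=3,suppress=True)
p,M,o=pose();print(M);im=wimg();print(im["hand_eye"],im["camera_matrix"])
for s in(1,-1):print(s,rel(np.array([540,55,400]),down(0)(s)))
E
```

```text
[[-0.951  0.31   0.   ]
 [ 0.31   0.951  0.   ]
 [-0.     0.    -1.   ]]
[[  -0.      -0.954   -0.298   82.093]
 [   1.      -0.       0.001   -0.015]
 [  -0.001   -0.298    0.954 -162.635]
 [   0.       0.       0.       1.   ]] [[425.523   0.    315.086]
 [  0.    425.523 238.269]
 [  0.      0.      1.   ]]
1 (array([-9.929, -8.11 , -3.546]), array([ 0. ,  0. , -0.2]))
-1 (array([-9.929, -8.11 , -3.546]), array([ 0. , -0. ,  1.8]))
```

Emit:
{"api": "apply_moves", "payload": {"targets": [[1, [-0.75, -0.6, -0.4], [0, 0, 0]], [1, [-0.8, -0.68, -0.35], [0, 0, 0]], [1, [-0.8, -0.68, -0.3], [0, 0, 0]], [1, [-0.8, -0.68, -0.3], [0, 0, 0]], [1, [-0.8, -0.68, -0.3], [0, 0, 0]], [1, [-0.8, -0.68, -0.3], [0, 0, 0]], [1, [-0.8, -0.68, -0.3], [0, 0, 0]], [1, [-0.8, -0.68, -0.3], [0, 0, 0]]]}}

```text
t: 2.75
ee_pos: [413.0, 239.6, 350.9]
orientation: [0.492, 3.102, 0.001]
ft_force: [0.4, -0.5, -0.4]
width: 88.0
grasp_force: 0.0
```

Emit:
{"api": "apply_moves", "payload": {"targets": [[1, [-0.8, -0.7, 0], [0, 0, 0]], [1, [-0.8, -0.7, 0], [0, 0, 0]], [1, [-0.8, -0.7, 0], [0, 0, 0]], [1, [-0.8, -0.7, 0], [0, 0, 0]], [1, [0, 0, 0], [0, 0, -0.1]], [1, [0, 0, 0], [0, 0, -0.1]], [1, [0, 0, 0], [0, 0, 0]], [1, [0, 0, 0], [0, 0, 0]]]}}

```text
t: 3.75
ee_pos: [521.1, 58.6, 350.3]
orientation: [0.005, 3.141, 0.0]
ft_force: [-0.5, 0.8, 0.5]
width: 87.8
grasp_force: 0.0
```

```bash
cat > look.py <<'E'
from h import *
import sys
np.set_printoptions(precision=1,suppress=True)
im=wimg(sys.argv[1]);p,M,o=pose();print(p,M[:,2],o["t"],o["ft_force"])
for n,z in zip("bottle cradle shelf candlestick pot jar".split(),(55,0,0,50,50,50)):
    q=ctrl.pinpoint(n,"wrist");m=ctrl.masks_of(n,"wrist")
    print(n,[(np.round(k["xy"],1),round(k["score"],2),atz(im,k["xy"],z)) for k in q[:2]],[(np.round(k["bbox"]),round(k["score"],2)) for k in m[:2]])
np.save("pics/"+sys.argv[1]+"_view.npy",im["view"])
E
python3 look.py w1
```

```text
[521.1  58.7 350.2] [ 0.  0. -1.] 3.8 [ 0.4 -0.2  0.2]
bottle [(array([ 28.6, 146.4]), 0.75, array([ 474., -260.,   55.]))] [(array([  0., 128.,  49., 221.]), 0.8)]
cradle [(array([ 43.5, 173.1]), 0.67, array([ 512.2, -283.6,    0. ]))] [(array([  4., 103.,  97., 243.]), 0.94)]
shelf [(array([402.4, 225.7]), 0.85, array([583.4, 168.5,   0. ]))] [(array([156., 170., 638., 297.]), 0.58), (array([379., 209., 480., 310.]), 0.43)]
candlestick [(array([213. , 238.1]), 0.55, array([583.3, -58.3,  50. ]))] [(array([157., 206., 245., 314.]), 0.58)]
pot [(array([411.8, 240.5]), 0.83, array([587. , 169.7,  50. ]))] [(array([380., 211., 480., 310.]), 0.87)]
jar [(array([600.9, 236.2]), 0.64, array([582.6, 401.1,  50. ]))] [(array([574., 209., 638., 290.]), 0.55)]
```

View pics/w1.png

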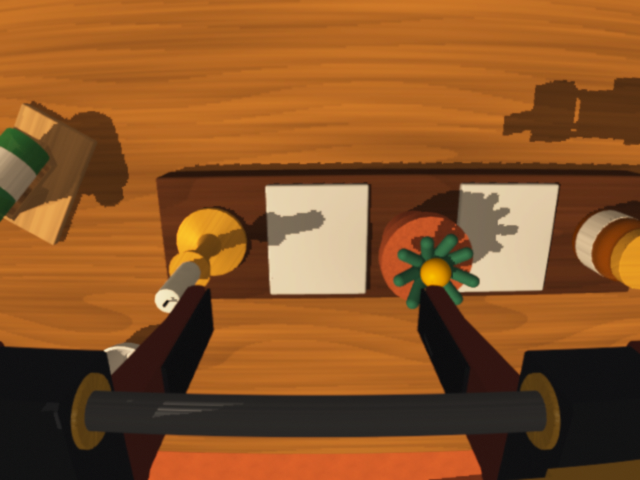

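The wrist picture shows the candlestick foot at about (212,242), the target riser from (265,184) to (368,295), and the pot at about (425,257). I'll fit the shelf pose to the riser corners and board edges.

```bash
python3 - <<'E'
import cv2,numpy as np
np.set_printoptions(precision=1,suppress=True,linewidth=160)
a=cv2.imread("pics/w1.png");g=a.astype(int)
w=((g.min(2)>90)&(g.max(2)-g.min(2)<75)).astype(np.uint8)
w=cv2.morphologyEx(w,cv2.MORPH_OPEN,np.ones((3,3)))
n,l,s,c=cv2.connectedComponentsWithStats(w)
for i in range(1,n):
    if s[i,4]>800:
        pts=np.argwhere(l==i)[:,::-1].astype(np.float32);h=cv2.convexHull(pts);print(s[i],cv2.approxPolyDP(h,4,True)[:,0].tolist())
for col in (180,255,375,560): print(col,g[160:186,col,2],g[284:304,col,2])
for r in (190,285): print(r,g[r,150:176,2])
E
```

```text
[ 265  185  103  110 9786] [[367.0, 185.0], [364.0, 292.0], [272.0, 294.0], [265.0, 187.0]]
[ 459  184   99  108 6888] [[557.0, 185.0], [542.0, 288.0], [459.0, 291.0], [460.0, 185.0]]
[576 213  34  55 873] [[602.0, 213.0], [609.0, 222.0], [589.0, 267.0], [577.0, 255.0], [577.0, 235.0], [591.0, 217.0]]
180 [172 171 171 170 166 164 166 169 159 127  89  63  44  40  41  41  49  65  81  92  97  96  95  94  92  91] [113 113 113 113 113 113 112 111 113 111 110 108 102  92  83  70  58  50  49  49]
255 [191 193 183 136 100  94  93  91  89  81  53  40  38  39  42  51  72  88  97  99  99  99 100  99  99  98] [ 87  87  86  84  83  83  83  84  84  82  81  84  87  95 121 151 162 159 159 168]
375 [181 172 130  99  93  90  84  76  65  47  38  38  39  42  56  77  90  94  95  98  99  97  96  95  94  95] [ 79  79  80  81  83  83  83  84  85  86  85  83  87 115 147 159 160 161 163 165]
560 [168 164 160 143 101  81  80  79  72  58  43  39  39  40  49  69  83  94  98  99  99  97  94  84  66  68] [ 81  79  76  74  79  81  84  85  87 109 149 177 182 180 177 178 180 179 173 170]
190 [158 158 157 158 157 156 149 125 104  98  98  98  97  98  98  98  97  97  97  96  96  95  97  96  96  95]
285 [174 175 174 174 175 175 174 175 175 174 175 174 168 155 140 131 125 122 118 117 116 117 116 116 115 116]
```

```bash
cat > fit.py <<'E'
from h import *
from scipy.optimize import least_squares
np.set_printoptions(precision=3,suppress=True,linewidth=160)
im=wimg();im["view"]=np.load("pics/w1_view.npy")
near=[(180,177),(255,176),(375,174.7),(560,174.8)];far=[(255,297.7),(375,297),(560,293.6)];left=[(157.3,190),(163.4,285)]
# riser corners (+-0.5 px for opening/pixel extents)
r1=[(367.5,184.5),(364.5,292.7),(271.6,294.4),(264.6,186)];r2=[(557.5,184.5),(542.5,288.5)]
def loc(px,z,q):
    P=atz(im,px,z)[:2]-q[:2];c,s=np.cos(q[2]),np.sin(q[2]);return np.array([c*P[0]+s*P[1],-s*P[0]+c*P[1]])
def f(q):
    e=[loc(p,q[3],q)[0]+75 for p in near]+[loc(p,q[3],q)[0]-75 for p in far]+[loc(p,q[3],q)[1]+290 for p in left]
    for (sx,sy),p in zip([(-1,1),(1,1),(1,-1),(-1,-1)],r1):e+=list(loc(p,q[3]+q[4],q)-[65*sx,-108+56.5*sy])
    for (sx,sy),p in zip([(-1,1),(1,1)],r2):e+=list(loc(p,q[3]+q[5],q)-[65*sx,108+56.5*sy])
    return np.array(e)
s=least_squares(f,[585,170,0,45,20,20],loss="soft_l1")
J=np.linalg.inv(s.jac.T@s.jac)
print(s.x,np.sqrt(np.diag(J)));print(f(s.x))
for n,px in(("cand",(213,238.1)),("pot",(411.8,240.5)),("jar",(600.9,236.2))):print(n,loc(px,s.x[3],s.x))
c,t=np.cos(s.x[2]),np.sin(s.x[2]);print("goal",s.x[0]+115*t,s.x[1]-115*c)
E
python3 fit.py
```

```text
[586.788 168.871   0.008  41.677   8.563  11.181] [0.558 0.612 0.002 1.958 2.123 2.52 ]
[-0.107  0.352  0.481  0.666 -1.189 -0.362  0.512  1.051 -5.842 -0.1   -0.339 -0.252 -0.651  0.61   1.678  0.232 -0.508 -0.049 -0.071 -2.318  1.297]
cand [  -2.808 -229.303]
pot [2.907 2.767]
jar [  0.35  238.392]
goal 587.7364480748618 53.87450388662312
```

Emit:
{"api": "apply_moves", "payload": {"targets": [[1, [0.05, -0.96, 0], [0, 0, 0]], [1, [0.05, -0.96, 0], [0, 0, 0]], [1, [0.05, -0.96, 0], [0, 0, 0]], [1, [0.05, -0.96, 0.3], [0, 0, 0]], [1, [0.05, -0.96, 0.5], [0, 0, 0]], [1, [0.05, -0.96, 0.5], [0, 0, 0]], [1, [0, -0.95, 0.5], [0, 0, 0]], [1, [0, 0, 0], [0, 0, 0.11]]]}}

```text
t: 5.45
ee_pos: [504.7, -279.5, 257.8]
orientation: [-0.283, -3.126, -0.002]
ft_force: [-0.6, 0.2, 0.8]
width: 87.8
grasp_force: 0.0
```

Emit:
{"api": "apply_moves", "payload": {"targets": [[1, [0, 0, 0], [0, 0, 0.11]], [1, [0, 0, 0], [0, 0, 0.11]], [1, [0, 0, 0], [0, 0, 0]], [1, [0, 0, 0], [0, 0, 0]]]}}

```text
t: 5.95
ee_pos: [506.0, -277.0, 260.2]
orientation: [0.801, 3.038, -0.0]
ft_force: [1.0, -0.6, 0.8]
width: 87.8
grasp_force: 0.0
```

```bash
python3 look.py w2 | head -4
```

```text
[ 506.  -277.   260.2] [ 0. -0. -1.] 6.0 [-0.7 -0.4  0.2]
bottle [(array([312.2, 156.1]), 0.66, array([ 469.3, -258.7,   55. ]))] []
cradle [] [(array([253., 124., 365., 274.]), 0.61)]
shelf [] []
```

View pics/w2.png

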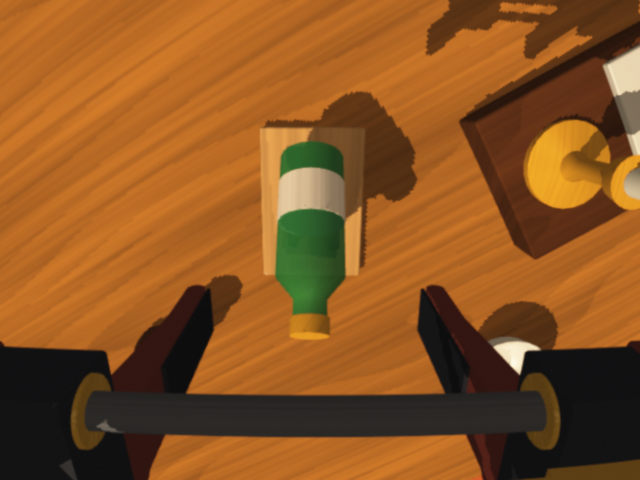

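The picture shows the bottle almost aligned with the gripper plane. Its body is at columns 277-345, the cap at (310,326), and the cradle foot spans (261,128) to (362,274).

```bash
python3 - <<'E'
from h import *
np.set_printoptions(precision=2,suppress=True)
im=wimg();im["view"]=np.load("pics/w2_view.npy")
C=[atz(im,p,12) for p in((261,128),(365.5,128),(263.5,274.5),(360.5,273.5))]
print(C,[np.linalg.norm(C[a]-C[b]) for a,b in((0,1),(2,3),(0,2),(1,3))])
o=sum(C)/4;a=(C[2]+C[3]-C[0]-C[1])[:2];yaw=np.arctan2(a[1],a[0]);print("cradle",o,np.degrees(yaw))
ax=np.array([np.cos(yaw),np.sin(yaw),0]);b=o+ax*-50;b[2]=55
d=ax*np.sin(np.radians(50))+np.array([0,0,np.cos(np.radians(50))])
print("base",b,"proj base,neck75,cap150",proj(im,[b,b+75*d,b+150*d]))
# from the bottle's cap and shoulder
cap=atz(im,(310.5,318),55+143*d[2]);print("cap",cap,"pred",b+143*d)
E
```

```text
[array([ 426.53, -290.18,   12.  ]), array([ 475.14, -204.46,   12.  ]), array([ 554.36, -365.76,   12.  ]), array([ 603.19, -277.37,   12.  ])] [np.float64(98.54542368157426), np.float64(100.98209206144072), np.float64(148.50372955447898), np.float64(147.35055154409042)]
cradle [ 514.8  -284.44   12.  ] -30.12802068625119
base [ 471.56 -259.35   55.  ] proj base,neck75,cap150 [[312.82 158.73]
 [311.93 239.45]
 [310.89 335.21]]
cap [ 560.73 -311.56  146.92] pred [ 566.3  -314.33  146.92]
```

Emit:
{"api": "apply_moves", "payload": {"targets": [[1, [-0.42, -0.04, 0], [0, 0, 0.006]], [1, [0, 0, 0.6], [0, 0, 0]], [1, [0, 0, 0.6], [0, 0, 0]], [1, [0, 0, 0.6], [0, 0, 0]], [1, [0, 0, 0.6], [0, 0, 0]], [1, [0, 0, 0.6], [0, 0, 0]], [1, [0, 0, 0.48], [0, 0, 0]], [1, [0, 0, 0], [0, 0, 0]]]}}

```text
t: 7.65
ee_pos: [522.0, -288.5, 84.5]
orientation: [-0.819, -3.029, -0.001]
ft_force: [-0.3, 0.4, -0.2]
width: 87.9
grasp_force: 0.0
```

Emit:
{"api": "apply_moves", "payload": {"targets": [[-1, [0, 0, 0], [0, 0, 0]], [-1, [0, 0, 0], [0, 0, 0]], [-1, [0, 0, 0], [0, 0, 0]], [-1, [0, 0, 0], [0, 0, 0]], [-1, [0, 0, 0], [0, 0, 0]], [-1, [0, 0, 0], [0, 0, 0]]]}}

```text
t: 8.4
ee_pos: [522.9, -290.5, 87.1]
orientation: [0.82, 3.032, -0.003]
ft_force: [-3.8, -5.6, 4.7]
width: 53.5
grasp_force: 30.0
```

Emit:
{"api": "apply_moves", "payload": {"targets": [[-1, [0, 0, -0.2], [0, 0, 0]], [-1, [0, 0, -0.4], [0, 0, 0]], [-1, [0, 0, -0.6], [0, 0, 0]], [-1, [0, 0, -0.6], [0, 0, 0]], [-1, [0, 0, -0.6], [0, 0, 0]], [-1, [0, 0, -0.6], [0, 0, 0]], [-1, [0, 0, -0.6], [0, 0, 0]], [-1, [0, 0, -0.6], [0, 0, 0]]]}}

```text
t: 9.4
ee_pos: [523.0, -288.7, 298.4]
orientation: [0.82, 3.032, -0.0]
ft_force: [-0.3, -0.4, -3.7]
width: 53.6
grasp_force: 30.0
```

Emit:
{"api": "apply_moves", "payload": {"targets": [[-1, [0, 0, -0.3], [0, 0, -0.11]], [-1, [0, 0, -0.3], [0, 0, -0.11]], [-1, [0, 0, 0], [0, 0, -0.117]], [-1, [0, 0, 0], [0, 0, 0]]]}}

```text
t: 9.9
ee_pos: [523.1, -288.8, 327.3]
orientation: [0.001, 3.141, -0.001]
ft_force: [0.2, -0.3, -3.2]
width: 53.4
grasp_force: 30.0
```

Emit:
{"api": "apply_moves", "payload": {"targets": [[-1, [0, 0, 0], [0, -0.1, 0]], [-1, [0, 0, 0], [0, -0.1, 0]], [-1, [0, 0, 0], [0, -0.1, 0]], [-1, [0, 0, 0], [0, -0.1, 0]], [-1, [0, 0, 0], [0, -0.1, 0]], [-1, [0, 0, 0], [0, -0.055, 0]], [-1, [0, 0, 0], [0, 0, 0]], [-1, [0, 0, 0], [0, 0, 0]]]}}

```text
t: 10.9
ee_pos: [559.1, -240.9, 372.9]
orientation: [0.103, 2.382, -0.082]
ft_force: [-0.2, -0.1, -3.2]
width: 53.5
grasp_force: 30.0
```

```bash
python3 - <<'E'
from h import *
np.set_printoptions(precision=3,suppress=True)
p,M,o=pose();print(p,M,o["qpos"],o["ft_force"],o["width"],o["t"])
im=ctrl.get_image("scene");cv2.imwrite("pics/s2.png",cv2.resize(im["pixels"][100:300,130:430],(750,500),interpolation=2))
m=ctrl.masks_of("bottle","scene");print([(k["bbox"],k["score"]) for k in m])
E
```

```text
[ 559.057 -240.923  372.88 ] [[-0.725  0.098  0.682]
 [ 0.051  0.995 -0.089]
 [-0.687 -0.03  -0.726]] [-0.579  0.005  2.008  0.653  0.514 -2.539] [-0.184 -0.068 -3.161] 53.52614323417825 10.9
[([204.4, 135.8, 236.3, 187.4], 0.97)]
```

View pics/s2.png

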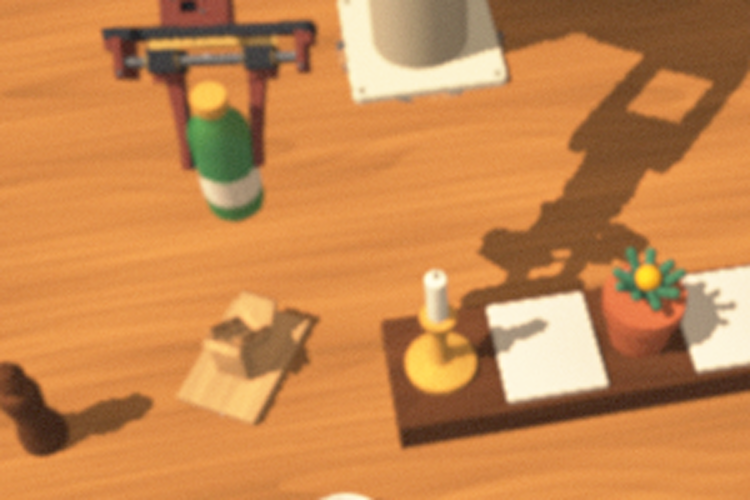

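The picture shows the bottle held and nearly upright, clear of the cradle. Joint 6 reached its range limit, so the turn stopped short. I'll move over the riser, where the wrist has more room, and finish turning there.

Emit:
{"api": "apply_moves", "payload": {"targets": [[-1, [-0.045, 0.5, 0], [0, 0, 0]], [-1, [-0.045, 0.85, 0.01], [0, 0, 0]], [-1, [-0.045, 0.9, 0.01], [0, 0, 0]], [-1, [-0.045, 0.9, 0.01], [0, 0, 0]], [-1, [-0.045, 0.9, 0.01], [0, 0, 0]], [-1, [-0.045, 0.9, 0.01], [0, 0, 0]], [-1, [-0.045, 0.9, 0.01], [0, 0, 0]], [-1, [0, 0.1, 0], [0, 0, 0]]]}}

```text
t: 12.0
ee_pos: [601.7, 50.9, 371.9]
orientation: [0.1, 2.384, -0.082]
ft_force: [-1.1, -1.6, -3.3]
width: 53.5
grasp_force: 30.0
```

```bash
cat > go.py <<'E'
from h import *
import sys
np.set_printoptions(precision=3,suppress=True)
p,M,o=pose();Rt=down(0.008,np.radians(50))(1)
g=np.array([587.7,53.9,float(sys.argv[1])])+19*Rt[:,2]
print(p,M[:,2],o["qpos"],o["t"],o["ft_force"]);print("goal",g,"err",g-p);print(*rel(g,Rt))
E
python3 go.py 340
```

```text
[601.731  50.894 371.897] [ 0.681 -0.088 -0.727] [ 0.168 -0.011  2.026 -0.493  0.437 -0.944] 12.0 [-1.101 -1.567 -3.332]
goal [602.254  54.016 327.787] err [  0.523   3.123 -44.11 ]
[0.601 0.09  0.643] [-0.062 -0.075 -0.031]
```

Emit:
{"api": "apply_moves", "payload": {"targets": [[-1, [0, 0, 0], [-0.031, -0.037, -0.015]], [-1, [0, 0, 0], [-0.031, -0.038, -0.016]], [-1, [0, 0, 0], [0, 0, 0]], [-1, [0, 0, 0], [0, 0, 0]]]}}

```text
t: 12.5
ee_pos: [601.5, 47.6, 372.4]
orientation: [-0.003, 2.268, 0.002]
ft_force: [0.3, -0.1, -3.7]
width: 53.3
grasp_force: 30.0
```

```bash
python3 go.py 340; python3 - <<'E'
from h import *
np.set_printoptions(precision=2,suppress=True)
for c in("scene","top"):
    im=ctrl.get_image(c);cv2.imwrite(f"pics/{c}3.png",im["pixels"])
    q=ctrl.pinpoint("bottle",c);print(c,q[:2],proj(im,[[587.7,53.9,262],[587.7,53.9,412]]))
im=wimg("w3");np.save("pics/w3_view.npy",im["view"])
a=cv2.imread("pics/scene3.png")[90:290,250:450];cv2.imwrite("pics/c3.png",np.hstack([cv2.resize(a,(400,400),interpolation=2),cv2.resize(cv2.imread("pics/w3.png"),(400,400))]))
E
```

```text
[601.511  47.613 372.398] [ 0.766  0.003 -0.642] [ 0.095 -0.033  2.113 -0.355  0.203 -1.163] 12.5 [ 0.261 -0.132 -3.715]
goal [602.254  54.016 327.787] err [  0.744   6.404 -44.611]
[0.674 0.128 0.585] [-0.002  0.    -0.002]
scene [{'xy': [343.7, 178.3], 'score': 0.77}, {'xy': [229.8, 245.2], 'score': 0.68}] [[349.65 190.96]
 [352.68 146.56]]
top [{'xy': [283.8, 232.7], 'score': 0.72}] [[280.07 234.54]
 [273.75 229.91]]
```

View pics/c3.png

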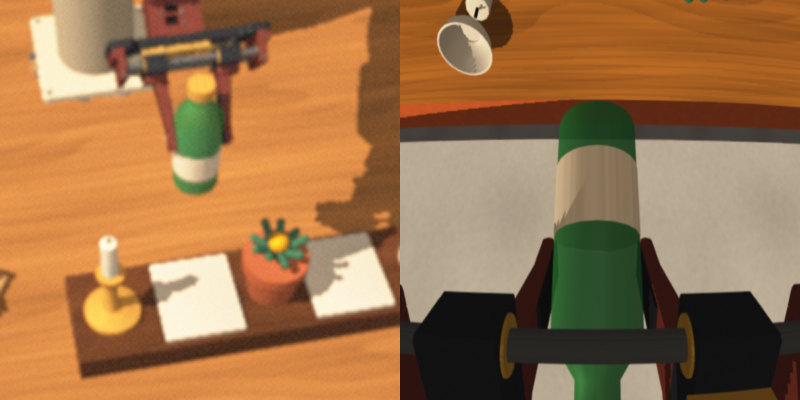

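The left half shows the bottle upright above the gap. The wrist view on the right shows it centred between the fingers. I'll check its pitch and slide against the masks.

```bash
python3 - <<'E'
from h import *
np.set_printoptions(precision=2,suppress=True)
p,M,o=pose();G=p-19*M[:,2]
im=ctrl.get_image("scene");m=ctrl.masks_of("bottle","scene");m=m[0];print(m["bbox"],m["score"]);reg=np.array(m["region"])
prof=[(0,27),(105,27),(122,13),(132,13),(132,15),(150,15)]
th=np.linspace(0,2*np.pi,40)
def sil(a,s,roll=0,d=(0,0)):
    ax=np.array([np.sin(a),np.sin(roll),1]);ax/=np.linalg.norm(ax);u=np.cross(ax,[0,1,0]);u/=np.linalg.norm(u);v=np.cross(ax,u)
    b=G-s*ax+np.array([0,d[0],0]);P=[b+h*ax+r*(np.cos(t)*u+np.sin(t)*v) for h,r in prof for t in th]
    q=proj(im,P).reshape(-1,40,2);k=np.zeros(reg.shape,np.uint8)
    for i in range(len(q)-1):cv2.fillConvexPoly(k,cv2.convexHull(np.round(np.vstack(q[i:i+2])*16).astype(np.int32)),1,shift=4)
    return k>0
best=[]
for a in np.radians(range(-12,13,2)):
  for s in range(60,100,3):
    for r in np.radians((-4,-2,0,2,4)):
      for dy in(-4,0,4):
        k=sil(a,s,r,(dy,));best.append(((k&reg).sum()/(k|reg).sum(),np.degrees(a),s,np.degrees(r),dy))
best.sort(reverse=True)
for b in best[:8]:print(np.array(b))
E
```

```text
[331.8, 128.1, 365.9, 184.7] 0.98
[ 0.93  4.   78.    0.    0.  ]
[ 0.92  2.   78.    0.    0.  ]
[ 0.92  4.   75.    0.    0.  ]
[ 0.92  2.   75.    0.    0.  ]
[ 0.92  0.   78.    0.    0.  ]
[ 0.91  4.   78.    2.    0.  ]
[ 0.91  6.   78.    0.    0.  ]
[ 0.91  2.   75.    2.    0.  ]
```

Emit:
{"api": "apply_moves", "payload": {"targets": [[-1, [-0.01, 0.128, 0.01], [-0.002, 0, -0.002]], [-1, [0.31, 0, 0.26], [0, 0, 0]], [-1, [0.61, 0, 0.51], [0, 0, 0]], [-1, [0, 0, 0], [0, 0, 0]], [-1, [0, 0, 0], [0, 0, 0]]]}}

```text
t: 13.48
ee_pos: [602.7, 53.7, 338.3]
orientation: [-0.003, 2.267, -0.01]
ft_force: [-0.3, -0.1, -3.5]
width: 53.0
grasp_force: 30.0
```

```bash
python3 go.py 200
```

```text
[602.728  53.714 338.252] [ 0.767 -0.006 -0.641] [ 0.119  0.024  2.149 -0.784  0.137 -0.721] 13.475 [-0.349 -0.122 -3.46 ]
goal [602.254  54.016 187.787] err [  -0.473    0.302 -150.465]
[2.316 0.03  1.922] [-0.008  0.001  0.   ]
```

Joint 5 is at its lower range, so the forward-tilted pose can't go lower. I'll bring the tool to vertical, spin it half a turn, and tilt it the other way. The gripper then comes from the far side, where joint 5 has room.

Emit:
{"api": "apply_moves", "payload": {"targets": [[-1, [0, 0, 0], [0, 0.1, 0]], [-1, [0, 0, 0], [0, 0.1, 0]], [-1, [0, 0, 0], [0, 0.1, 0]], [-1, [0, 0, 0], [0, 0.1, 0]], [-1, [0, 0, 0], [0, 0.1, 0]], [-1, [0, 0, 0], [0, 0.055, 0]], [-1, [0, 0, 0], [0, 0, 0]], [-1, [0, 0, 0], [0, 0, 0]]]}}

```text
t: 14.48
ee_pos: [605.2, 43.5, 338.5]
orientation: [0.04, 3.038, -0.044]
ft_force: [-0.9, 0.5, -2.6]
width: 53.9
grasp_force: 30.0
```

Emit:
{"api": "apply_moves", "payload": {"targets": [[-1, [0, 0, 0], [0, 0, 0.1]], [-1, [0, 0, 0], [0, 0, 0.11]], [-1, [0, 0, 0], [0, 0, 0.11]], [-1, [0, 0, 0], [0, 0, 0.11]], [-1, [0, 0, 0], [0, 0, 0.11]], [-1, [0, 0, 0], [0, 0, 0.11]], [-1, [0, 0, 0], [0, 0, 0.11]], [-1, [0, 0, 0], [0, 0, 0.11]]]}}

```text
t: 15.48
ee_pos: [604.6, 43.5, 338.8]
orientation: [1.958, 2.329, 0.064]
ft_force: [-0.0, 0.1, -2.6]
width: 53.6
grasp_force: 30.0
```

```bash
cat > go2.py <<'E'
from h import *
import sys
np.set_printoptions(precision=3,suppress=True)
tilt,gz=map(float,sys.argv[1:3]);dx,dy=map(float,sys.argv[3:5]) if len(sys.argv)>3 else (0,0)
p,M,o=pose();Rt=down(np.pi+0.008,np.radians(tilt))(1)
g=np.array([587.7+dx,53.9+dy,gz])+19*Rt[:,2]
print(p,M[:,2],o["qpos"],o["t"],o["ft_force"]);print("goal",g,"err",g-p);print(*rel(g,Rt),"world down in tool",-M[2])
E
python3 go2.py 0 357
```

```text
[604.63   43.475 338.782] [ 0.102 -0.031 -0.994] [ 0.072  0.238  1.623 -0.041  1.181 -0.087] 15.475 [-0.04   0.113 -2.625]
goal [587.7  53.9 338. ] err [-16.93   10.425  -0.782]
[ 0.263 -0.297 -0.026] [ 0.071 -0.03   1.104] world down in tool [ 0.048 -0.096  0.994]
```

Emit:
{"api": "apply_moves", "payload": {"targets": [[-1, [0, 0, 0], [0.007, -0.003, 0.11]], [-1, [0, 0, 0], [0.007, -0.003, 0.11]], [-1, [0, 0, 0], [0.007, -0.003, 0.11]], [-1, [0, 0, 0], [0.007, -0.003, 0.11]], [-1, [0, 0, 0], [0.007, -0.003, 0.11]], [-1, [0, 0, 0], [0.007, -0.003, 0.11]], [-1, [0, 0, 0], [0.007, -0.003, 0.11]], [-1, [0, 0, 0], [0.007, -0.003, 0.11]]]}}

```text
t: 16.48
ee_pos: [604.7, 43.5, 338.8]
orientation: [3.068, 0.557, 0.016]
ft_force: [-0.3, -0.1, -2.8]
width: 53.6
grasp_force: 30.0
```

Emit:
{"api": "apply_moves", "payload": {"targets": [[-1, [0, 0, 0], [0.007, -0.003, 0.11]], [-1, [0, 0, 0], [0.007, -0.003, 0.11]], [-1, [0, 0, 0], [0, -0.1, 0]], [-1, [0, 0, 0], [0, -0.1, 0]], [-1, [0, 0, 0], [0, -0.1, 0]], [-1, [0, 0, 0], [0, -0.1, 0]], [-1, [0, 0, 0], [0, -0.1, 0]], [-1, [0, 0, 0], [0, -0.055, 0]]]}}

```text
t: 17.48
ee_pos: [605.6, 43.4, 337.0]
orientation: [2.839, 0.026, -1.326]
ft_force: [-0.5, 0.3, -4.2]
width: 53.6
grasp_force: 30.0
```

Emit:
{"api": "apply_moves", "payload": {"targets": [[-1, [0, 0, 0], [0, 0, 0]], [-1, [0, 0, 0], [0, 0, 0]]]}}

```text
t: 17.73
ee_pos: [605.4, 43.2, 339.0]
orientation: [2.841, 0.025, -1.317]
ft_force: [-0.3, -0.4, -3.5]
width: 53.5
grasp_force: 30.0
```

```bash
python3 go2.py 50 350
```

```text
[605.382  43.241 339.012] [-0.763 -0.015 -0.646] [0.043 0.758 1.035 0.022 2.217 1.601] 17.725 [-0.312 -0.447 -3.467]
goal [573.146  53.784 337.787] err [-32.236  10.543  -1.225]
[-0.396 -0.223  0.505] [ 0.006 -0.003  0.003] world down in tool [ 0.763 -0.002  0.646]
```

Emit:
{"api": "apply_moves", "payload": {"targets": [[-1, [-0.2, -0.11, 0.25], [0.006, -0.003, 0.003]], [-1, [-0.196, -0.113, 0.255], [0, 0, 0]], [-1, [0.46, 0, 0.39], [0, 0, 0]], [-1, [0.46, 0, 0.39], [0, 0, 0]], [-1, [0.46, 0, 0.39], [0, 0, 0]], [-1, [0.46, 0, 0.39], [0, 0, 0]], [-1, [0, 0, 0], [0, 0, 0]], [-1, [0, 0, 0], [0, 0, 0]]]}}

```text
t: 18.73
ee_pos: [572.7, 53.8, 218.8]
orientation: [2.844, 0.011, -1.327]
ft_force: [0.3, -0.3, -3.1]
width: 53.5
grasp_force: 30.0
```

```bash
python3 go2.py 50 137; python3 - <<'E'
from h import *
im=wimg("w4");np.save("pics/w4_view.npy",im["view"])
t=ctrl.get_image("top")["pixels"];s=ctrl.get_image("scene")["pixels"]
cv2.imwrite("pics/c4.png",np.hstack([cv2.resize(im["pixels"],(400,400)),cv2.resize(s[120:280,270:430],(400,400),interpolation=2)]))
E
```

```text
[572.687  53.819 218.819] [-0.767 -0.006 -0.642] [0.054 0.814 1.208 0.039 1.992 1.616] 18.725 [ 0.287 -0.259 -3.083]
goal [573.146  53.784 124.787] err [  0.459  -0.036 -94.032]
[1.448 0.001 1.201] [-0.     0.001 -0.   ] world down in tool [0.767 0.    0.642]
```

View pics/c4.png

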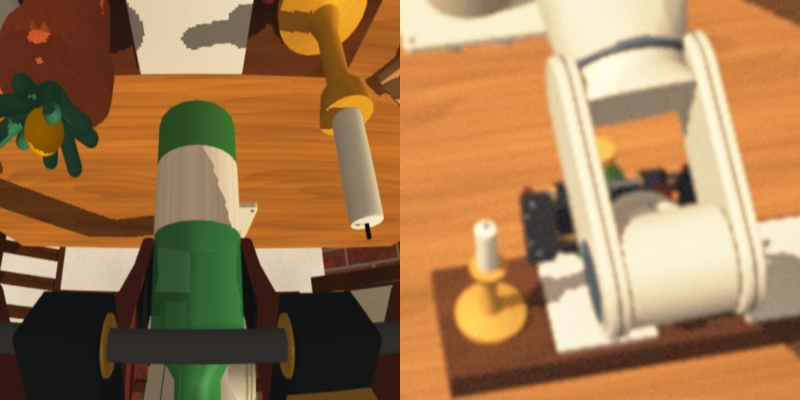

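The wrist view shows the bottle hanging over the riser, with the pot to the left and the candlestick to the right. The scene view shows the gripper on the far side, clear of both. I'll check the goal and bottle pitch from this view before descending.

```bash
python3 - <<'E'
from h import *
np.set_printoptions(precision=1,suppress=True)
p,M,o=pose();G=p-19*M[:,2];im=wimg()
for n in("candlestick","pot","bottle"):
    for k in ctrl.pinpoint(n,"wrist")[:1]:print(n,k["xy"],k["score"],atz(im,k["xy"],42))
m=ctrl.masks_of("bottle","wrist");print(m[0]["bbox"],m[0]["score"]) if m else None
th=np.linspace(0,2*np.pi,60)
for a in (-6,-3,0,3,6):
  for s in(75,78,81):
    r=np.radians(a);ax=np.array([np.sin(r),0,np.cos(r)]);u=np.array([np.cos(r),0,-np.sin(r)])
    q=proj(im,[G-s*ax+27*(np.cos(t)*u+np.sin(t)*np.array([0,1,0])) for t in th]);print(a,s,"top",q[:,1].min(),"cols",q[:,0].min(),q[:,0].max())
E
```

```text
candlestick [515.3, 4.5] 0.93 [586.1 -64.1  42. ]
bottle [318.2, 152.3] 0.64 [428.   49.9  42. ]
[241.4, 117.8, 388.1, 480.0] 0.9
-6 75 top 119.6034258246705 cols 252.2979930539131 378.2543232343463
-6 78 top 112.68458406369297 cols 252.64303190927833 377.92078692785947
-6 81 top 105.86132172231791 cols 252.98716398832408 377.58801093500017
-3 75 top 122.3168849794382 cols 253.48122938441168 376.89348091880635
-3 78 top 115.78994557524204 cols 253.8566371715694 376.5242799489433
-3 81 top 109.36152119092108 cols 254.23002888439646 376.1570292198137
0 75 top 125.44680541127173 cols 254.59644087109098 375.60581238998117
0 78 top 119.30080152329009 cols 254.99887744209508 375.20478084213016
0 81 top 113.25476267481619 cols 255.39821866394448 374.80686179098467
3 75 top 128.95607617582436 cols 255.64601101448545 374.4057245033007
3 78 top 123.17953078359645 cols 256.0724721823615 373.98312154345876
3 81 top 117.50312980850427 cols 256.4947979894068 373.56459425752814
6 75 top 132.8107619270582 cols 256.6322603959586 373.2918761538161
6 78 top 127.39192597712476 cols 257.08004509220217 372.84374095874955
6 81 top 122.07233380229479 cols 257.52270036062873 372.40073672660793
```

Emit:
{"api": "apply_moves", "payload": {"targets": [[-1, [0.28, -0.01, 0.235], [0, 0, 0]], [-1, [0.28, -0.01, 0.235], [0, 0, 0]], [-1, [0.28, 0, 0.235], [0, 0, 0]], [-1, [0.28, 0, 0.235], [0, 0, 0]], [-1, [0, 0, 0], [0, 0, 0]], [-1, [0, 0, 0], [0, 0, 0]]]}}

```text
t: 19.88
ee_pos: [572.0, 54.7, 143.9]
orientation: [2.841, 0.011, -1.332]
ft_force: [-0.3, -0.1, -3.0]
width: 53.6
grasp_force: 30.0
```

Emit:
{"api": "apply_moves", "payload": {"targets": [[-1, [0.04, 0, 0.034], [0, 0, 0]], [-1, [0.04, 0, 0.034], [0, 0, 0]], [-1, [0.04, 0, 0.034], [0, 0, 0]], [-1, [0, 0, 0], [0, 0, 0]]]}}

```text
t: 20.38
ee_pos: [571.6, 54.7, 135.7]
orientation: [2.841, 0.011, -1.332]
ft_force: [-1.0, -0.5, -3.7]
width: 53.9
grasp_force: 30.0
```

```bash
python3 go2.py 50 137
```

```text
[571.585  54.68  135.691] [-0.769 -0.006 -0.639] [0.055 0.908 1.229 0.038 1.881 1.613] 20.375 [-1.023 -0.477 -3.719]
goal [573.146  53.784 124.787] err [  1.56   -0.896 -10.904]
[0.188 0.018 0.116] [ 0.     0.003 -0.   ] world down in tool [ 0.769 -0.     0.639]
```

Emit:
{"api": "apply_moves", "payload": {"targets": [[-1, [0.05, 0.03, 0.003], [0, 0.003, 0]], [-1, [0.031, 0, 0.026], [0, 0, 0]], [-1, [0.031, 0, 0.026], [0, 0, 0]], [-1, [0, 0, 0], [0, 0, 0]]]}}

```text
t: 20.88
ee_pos: [573.0, 53.2, 129.6]
orientation: [2.844, 0.011, -1.326]
ft_force: [-0.1, 0.0, -2.8]
width: 53.6
grasp_force: 30.0
```

Emit:
{"api": "apply_moves", "payload": {"targets": [[-1, [0.031, 0, 0.026], [0, 0, 0]], [-1, [0.031, 0, 0.026], [0, 0, 0]], [-1, [0, 0, 0], [0, 0, 0]]]}}

```text
t: 21.25
ee_pos: [573.1, 53.2, 125.5]
orientation: [2.844, 0.011, -1.326]
ft_force: [-0.2, -0.2, -3.3]
width: 53.4
grasp_force: 30.0
```

Emit:
{"api": "apply_moves", "payload": {"targets": [[-1, [0.023, 0, 0.019], [0, 0, 0]], [-1, [0.023, 0, 0.019], [0, 0, 0]], [-1, [0, 0, 0], [0, 0, 0]]]}}

```text
t: 21.62
ee_pos: [573.1, 53.2, 122.6]
orientation: [2.844, 0.011, -1.326]
ft_force: [-0.5, 0.3, -3.5]
width: 53.4
grasp_force: 30.0
```

Base is now at about 57 mm. I'll continue in 1 mm steps.

Emit:
{"api": "apply_moves", "payload": {"targets": [[-1, [0.015, 0, 0.013], [0, 0, 0]], [-1, [0.015, 0, 0.013], [0, 0, 0]], [-1, [0, 0, 0], [0, 0, 0]]]}}

```text
t: 22.0
ee_pos: [573.2, 53.2, 120.7]
orientation: [2.844, 0.011, -1.325]
ft_force: [0.2, 0.4, -3.4]
width: 53.8
grasp_force: 30.0
```

Emit:
{"api": "apply_moves", "payload": {"targets": [[-1, [0.015, 0, 0.013], [0, 0, 0]], [-1, [0, 0, 0], [0, 0, 0]]]}}

```text
t: 22.25
ee_pos: [573.3, 53.2, 120.1]
orientation: [2.845, 0.011, -1.325]
ft_force: [0.5, -0.4, -0.9]
width: 53.9
grasp_force: 30.0
```

Emit:
{"api": "apply_moves", "payload": {"targets": [[-1, [0.015, 0, 0.013], [0, 0, 0]], [-1, [0, 0, 0], [0, 0, 0]]]}}

```text
t: 22.5
ee_pos: [573.5, 53.2, 120.0]
orientation: [2.845, 0.011, -1.325]
ft_force: [1.8, -1.3, 4.2]
width: 53.1
grasp_force: 30.0
```

Emit:
{"api": "apply_moves", "payload": {"targets": [[-1, [0, 0, 0], [0, 0, 0]], [-1, [0, 0, 0], [0, 0, 0]], [-1, [0, 0, 0], [0, 0, 0]]]}}

```text
t: 22.88
ee_pos: [573.5, 53.2, 120.0]
orientation: [2.845, 0.011, -1.325]
ft_force: [2.0, -0.4, 5.1]
width: 53.7
grasp_force: 30.0
```

Emit:
{"api": "apply_moves", "payload": {"targets": [[0.5, [0, 0, 0], [0, 0, 0]], [0.5, [0, 0, 0], [0, 0, 0]], [0.5, [0, 0, 0], [0, 0, 0]], [0.5, [0, 0, 0], [0, 0, 0]]]}}

```text
t: 23.38
ee_pos: [573.1, 53.2, 118.6]
orientation: [2.844, 0.011, -1.326]
ft_force: [0.1, -0.4, 0.2]
width: 66.0
grasp_force: 0.0
```

```bash
python3 - <<'E'
from h import *
im=wimg("w5");p,M,o=pose();print(p,o["ft_force"],o["width"],o["grasp_force"],o["t"])
E
```

```text
[573.08789483  53.19107465 118.65013875] [ 0.53502264  0.15591783 -0.78909949] 65.6700173536581 0.0 23.425
```

View pics/w5.png

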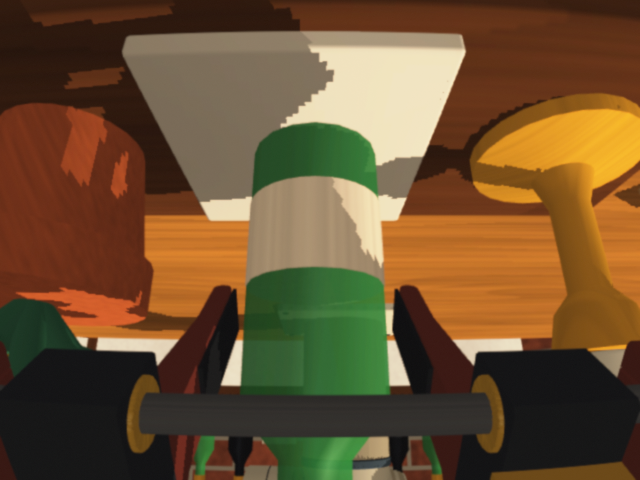

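The bottle stands free on the riser at about column 315, with the open fingers off it and the pot and candlestick undisturbed. I'll cross-check its position against the riser corners.

```bash
python3 - <<'E'
from h import *
np.set_printoptions(precision=1,suppress=True)
im=wimg();g=im["pixels"].astype(int)
for r in(60,80,100,170,200):
    w=(g[r].min(1)>60)&(g[r].max(1)-g[r].min(1)<75);c=np.where(w)[0];print(r,c.min(),c.max(),atz(im,(c.min()-.5,r),54),atz(im,(c.max()+.5,r),54))
print("far edge",atz(im,(295,219.5),54),"near",[atz(im,(295,r),54) for r in(36,52)])
# bottle base: front rim point & sides
for b in ((587.7,53.2),(590,53),(585,53)):
    t=np.linspace(0,2*np.pi,60);q=proj(im,[[b[0]+27*np.cos(k),b[1]+27*np.sin(k),54] for k in t]);print(b,q[:,1].min(),q[:,0].min(),q[:,0].max())
E
```

```text
60 126 462 [647.9 116.4  54. ] [648.1   5.3  54. ]
80 136 454 [638.5 116.4  54. ] [638.8   5.2  54. ]
100 146 446 [628.  116.5  54. ] [628.4   5.1  54. ]
170 183 417 [578.9 115.9  54. ] [579.6   5.   54. ]
200 199 405 [548.5 115.6  54. ] [549.3   4.6  54. ]
far edge [524.2  64.6  54. ] near [array([656.5,  60. ,  54. ]), array([650.1,  60.2,  54. ])]
(587.7, 53.2) 121.58246960268859 255.05487533728854 375.551953106529
(590, 53) 117.85011101423777 254.88365375554787 376.72327109968313
(585, 53) 125.8567064974514 256.2107804144881 375.1766846170731
```

Bottle is at about (587,53) and the goal is (588,54), so it's well inside tolerance. Retreating.

Emit:
{"api": "apply_moves", "payload": {"targets": [[0.5, [0, 0, -0.2], [0, 0, 0]], [0.5, [0, 0, -0.3], [0, 0, 0]], [0.5, [0, 0, -0.5], [0, 0, 0]], [0.5, [0, 0, -0.5], [0, 0, 0]], [0.5, [0, 0, -0.5], [0, 0, 0]], [0.5, [0, 0, -0.5], [0, 0, 0]], [0.5, [0, 0, 0], [0, 0, 0]], [0.5, [0, 0, 0], [0, 0, 0]]]}}

```text
t: 24.48
ee_pos: [668.5, 53.9, 198.7]
orientation: [2.844, 0.011, -1.326]
ft_force: [0.1, -0.6, 0.2]
width: 65.8
grasp_force: 0.0
```

```bash
python3 - <<'E'
from h import *
im=wimg("w6");p,M,o=pose();print(p,o["ft_force"],o["qvel"].round(3),o["t"])
E
```

```text
[668.15442602  53.90802939 198.53886946] [-0.27723957 -0.27390282 -0.09064692] [ 0.001 -0.     0.008 -0.     0.002 -0.   ] 24.525
```

View pics/w6.png

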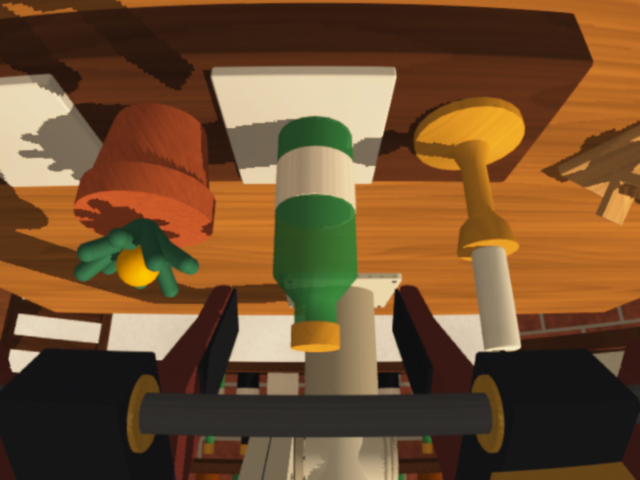

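The bottle stands upright at about (315,140) to (315,345), midway between the pot and the candlestick. The gripper is clear, so I'm handing in.

```bash
python3 -c "
from workcell import ctrl
print(ctrl.close_job())"
```

```text
the job is handed in; nothing more can be done
None
```

The bottle stands upright and released on the marble riser, within about 1 mm of the measured midpoint between candlestick and pot; I set it down at roughly 8 N and handed the job in at 24.5 s, though no verdict came back.

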